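# Park the wash bottle in its bay

### The arm

A 7-joint arm with a two-finger parallel gripper is mounted at the origin on a cart in front of the work surface, level with it; the furniture and walls round the work are solid. World frame = base frame: x ahead of the robot, y to its left, z up, the work surface at z = 0. Lengths are in m, angles in rad, forces in N, time in s.
With the tool pointing down it reaches from about 0.4 to 0.875 m from the base axis. Payload 19.3 kg.
Tool frame: the origin (TCP) lies midway between the tips of the shut fingers; the grasp point (between the pads) lies bot.tcp_to_grasp behind it (bot.tcp_to_grasp is the distance from the TCP to the grasp point, in m); z points along the fingers, y is the line along which they close (so a half turn about z gives the same grasp; the last joint's range is limited). The gripper opens to 85 mm and grips with 20 to 120 N. Pads are 22 mm wide; open, the fingers measure 114 mm over their backs; the gripper's body (76 mm by 85 mm) begins 54 mm behind the grasp point. The pads swing forward as they close: fully open they stand 13 mm farther back than shut.
Start: joints at [1.144, 0.521, -0.036, 1.599, 0.021, 1.021, -0.113], TCP at [0.218, -0.586, 0.231] pointing down, gripper open.
Joint ranges: [-2.91, 2.91], [-0.3, 2.13], [-1.5, 1.42], [0.17, 2.43], [-1.26, 4.41], [0.16, 1.93], [-2.52, 2.52]. Speed limits (rad/s): [1.89, 1.89, 2.39, 2.39, 3.01, 3.01, 3.01].

### API

Orientations are given as [roll, pitch, yaw] about the fixed x, y, z axes, in that order (R = Rz(yaw) Ry(pitch) Rx(roll)).
In Python, from workcell import observe, imaging, bot gives the robot as it stands.
- The arm moves only by the tool send_rows, never from a script. Its argument "plan" is text: rows parted by semicolons, each of 7 numbers parted by spaces: the shift along the tool's x, y, z in m, then the turn, a rotation vector about the tool's x, y, z in degrees, then the finger opening in m, from 0 to 0.0854. In form: dx dy dz rx ry rz claw; .... A call has 1 to 10 rows; each row is the pose to reach, as a shift and turn from the pose commanded when the call began, along the tool's axes at that moment; what a row does not reach only later rows make up. A row lasts 1/12 s, in which the tool goes at most 41.7 mm and 7.16 degrees, less where a joint would pass 70% of its speed; a pose out of reach is approached as far as the arm can. A call with a gripper value outside its range is refused whole. The fingers move at their own pace and stop on an object; "grip_force" is the grip in N (left out, the last holds). Time passes only in rows, so rows that repeat a pose let the fingers close. It gives the time, the measured TCP pose, the force, the opening and the grip force at its end, in the units of the state.
- observe(): the state, without advancing time (a new reading comes with each control period).
- imaging.grab_frame(name): name is "scene" or "top" or "wrist"; returns a dict with "color" (400x640x3 uint8, red, green, blue), "fx", "fy", "cx", "cy" (pixels), "dist_coeffs" ([k1, k2, p1, p2, k3] as OpenCV has them; the pictures are not rectified), "eye" and "orientation" of the camera in the world; the wrist camera has in their place "tool_from_camera" (4x4, takes a point from camera to tool coordinates, whose origin is the TCP and whose axes are the flange's). Camera axes: x right, y down, z forward; pixel columns grow to the right and rows downward; lengths in m; the calibration is good to about 2 mm. A picture is of the moment at which its call begins: read the wrist's pose just before it. There is no depth.
- bot.job_done(): hands the job in; it is judged then, once.
The state is a dict: "clock": time; "qpos": joint angles; "qd": joint speeds; "joint_efforts": joint torques, N m; "position": TCP position; "tool_rot": TCP orientation; "force": force on the tool from outside, world axes, zero at the start; "moment": the same for the moment, N m; "grip_width": finger opening in m; "finger_force": force on a finger pad.
Only numpy, scipy, OpenCV 4.12 (cv2) and the standard library are available. Lean on these libraries where they do the work, as an engineer would, in place of code of your own. Each camera call takes 0.05 s, during which the arm holds its last target. There are 200 camera calls.

### The job

Push the tall wash bottle across the bench into the empty one of the two metal bottle bays, until it is fully home against the back of the bay. Push it low on its body so that it slides upright: do not tip it, pick it up or lift it. Leave the solder spool in the other bay and everything else on the bench where it is.

Things in the scene. Friction and masses are not known exactly. Their poses are not given: they have to be found in the camera images.
- bottle_foot (a point): the free-standing wash bottle at the left of the bench (not one far back): white, body 59 mm in diameter, straight to about 80 mm height, shoulder to 116, cap 34 mm wide to 132, thin spout to 168 mm that reaches 61 mm sideways from the axis and starts out pointing roughly to the right (-y). 0.11 to 0.21 kg; may tip if pushed high. Point: on the axis, at the underside; +y the way the spout points, +z up.
- bay_empty: empty bay: U-shaped aluminium fence, 22 mm high, 3 mm thick, fixed, no floor. Origin: on the bench, where the axis of a fully parked bottle stands. +x points into the bay: back wall inner face at x = +30 mm, side walls inner faces at y = +-33 mm from x = -14 to +30, then flared wings (36 degrees) to the open mouth at x = -50 mm, 118 mm wide. Behind the back wall a 5 mm high foot.
- bay_full: the other bay, of the same shape, with the same axes and origin, in which the solder spool stands. Both open to the left (+y of the world, within 0.17 rad); which of them is nearer the robot varies.
- spool: spool of solder, 52 mm in diameter and 32 mm high, standing in the full bay, loose; to be left alone. Origin at the centre of its underside.
- vial: bystander: glass vial with a white cap, 25 mm in diameter, 51 mm high, standing on the far side of the bays. Origin at the centre of its underside.
- loupe: bystander: black eye loupe, 37 mm in diameter, 35 mm high. Origin at the centre of its underside.
- driver: bystander: yellow-handled screwdriver lying flat at the front of the bench, 192 mm long along its y axis, 21 mm thick. Origin under its centre.
- cutter: bystander: red-handled flush cutter lying flat, 52 x 126 x 10 mm, long along its y axis. Origin under its centre.
- pencil: bystander: green pencil lying flat, 142 mm long along its y axis, 7 mm thick. Origin under its centre.
- weight: bystander: brass balance weight, 22 mm in diameter, 38 mm high, standing on the far side, near the left edge of the bench. Origin at the centre of its underside.
- bottle: the same wash bottle as a body; its origin is at the underside, 15.5 mm from the bottle's axis in the direction of the spout, so use bottle_foot for the axis.

How it is judged:
By the outcome, as a careful person would: the job done as asked, in the order asked, and still so for the second after the job is handed in, with the robot touching nothing.
It also fails if it takes over 72 s, if anything falls off the work surface, if the arm or the gripper's body presses on something with over 40 N, if the wrist force passes 120 N, or if a joint passes its speed limit or range.

## Working session

There is one attempt and no reset: what is moved stays moved. The work goes in short steps, Python scripts to look and compute and a tool call to move; the robot and the scene stay as the last step left them, time stands still between calls to the robot, and variables do not carry over. Pictures are saved under pics/ and viewed, at most 10 in all, crops included, and the job is handed in when it is done.

Besides the shell and the picture viewer there is one more tool, called after ">>>" in YAML: its name, and indented under it one key for each argument. send_rows: Moves the arm, as the interface text tells. Its arguments: {"type":"object","properties":{"plan":{"type":"string"},"grip_force":{"type":"number"}},"required":["plan"]}

```bash
mkdir -p pics; cat > h.py <<'E'
import numpy as np, cv2
from workcell import observe, imaging, bot
from scipy.spatial.transform import Rotation as R
def rays(f,px):
    K=np.array([[f["fx"],0,f["cx"]],[0,f["fy"],f["cy"]],[0,0,1.]])
    u=cv2.undistortPoints(np.array(px,float).reshape(-1,1,2),K,np.array(f["dist_coeffs"],float)).reshape(-1,2)
    d=np.c_[u,np.ones(len(u))]
    O=np.array(f["orientation"],float)
    M=O if O.shape==(3,3) else R.from_euler('xyz',O).as_matrix() if O.size==3 else None
    return np.array(f["eye"]),d@M.T
def onplane(f,px,z=0.):
    e,d=rays(f,px); return e+d*((z-e[2])/d[:,2])[:,None]
def save(f,n): cv2.imwrite(f"pics/{n}.png",cv2.cvtColor(f["color"],cv2.COLOR_RGB2BGR))
E
python3 - <<'E'
from h import *
for n in("top","scene"):
    f=imaging.grab_frame(n); save(f,n+"0"); print(n,f["eye"],f["orientation"],f["fx"])
s=observe(); print(s); print(bot.tcp_to_grasp)
E
```

```text
top [ 0.44860239 -0.33986131  0.96897089] [-3.04446978  0.01866387 -1.5706873 ] 443.20426588216094
scene [0.11283082 0.06894258 0.63578993] [-2.35699615e+00 -1.28927937e-03 -2.34944955e+00] 374.41862121301193
{'clock': 0.1, 'qpos': array([ 1.1437652 ,  0.52195681, -0.03629834,  1.59994619,  0.02117064,
        1.02110257, -0.11285765]), 'qd': array([ 0.00046586, -0.00153544,  0.00070306, -0.00101904, -0.00386819,
       -0.00064805,  0.00037649]), 'joint_efforts': array([ 4.36015907e-03, -9.28490996e+01,  1.98425800e+00, -3.70532584e+01,
        1.81558763e-02,  5.28312841e-03,  4.78291838e-05]), 'position': array([ 0.21817064, -0.58536128,  0.23078383]), 'tool_rot': array([-3.14056542e+00,  6.16637906e-05,  3.56721864e-01]), 'force': array([-0.17601292,  0.83356929,  0.07025061]), 'moment': array([ 0.00476451, -0.0026308 ,  0.05555973]), 'finger_force': 0.0, 'grip_width': 0.08527519075727293}
0.0187
```

View pics/top0.png

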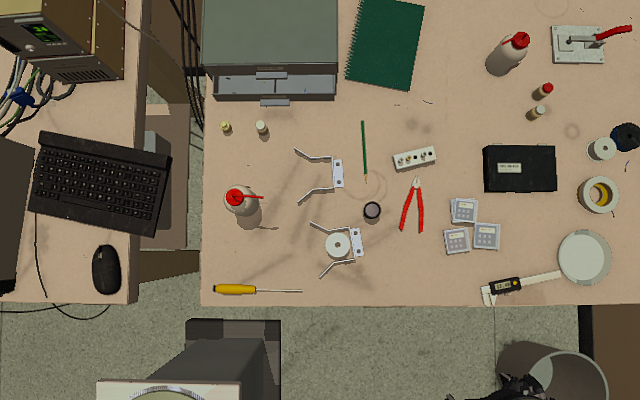

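View pics/scene0.png

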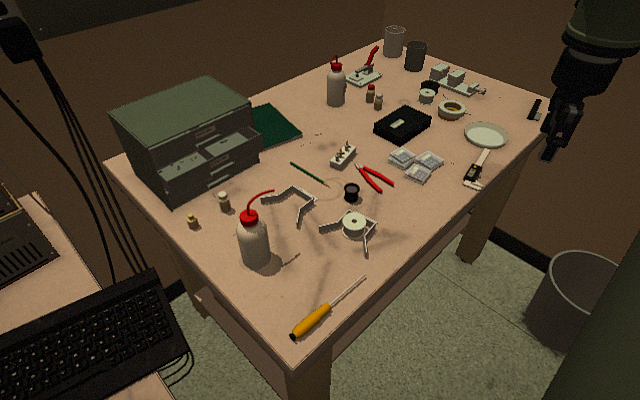

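The top view shows the bottle (cap at about (235,198), spout pointing right). The empty bay is the farther one, with its mouth around (297,150)–(300,200) and its plate at (338,172). The spool is in the near bay at (337,244). I'll take a magnified crop next.

```bash
python3 - <<'E'
from h import *
im=cv2.imread("pics/top0.png")[110:290,205:385]
cv2.imwrite("pics/crop0.png",cv2.resize(im,None,fx=3.3,fy=3.3,interpolation=cv2.INTER_CUBIC))
f=imaging.grab_frame("top")
hsv=cv2.cvtColor(f["color"],cv2.COLOR_RGB2HSV)
m=((hsv[...,0]<8)|(hsv[...,0]>172))&(hsv[...,1]>150)&(hsv[...,2]>100)
m=m.astype(np.uint8); m[:,:215]=0; m[:,275:]=0; m[:180]=0; m[225:]=0
o=cv2.morphologyEx(m,cv2.MORPH_OPEN,np.ones((7,7),np.uint8))
(c,r)=cv2.minEnclosingCircle(np.argwhere(o)[:,::-1].astype(np.float32)); print(c,r)
ys,xs=np.nonzero(m); i=xs.argmax(); print("spout tip px",xs[i],ys[i])
for z in(.116,.124,.132): print(z,onplane(f,[c],z))
print(onplane(f,[(xs[i],ys[i])],.168))
print([n for n in dir(bot) if n[0]!='_'])
E
```

```text
(233.5, 196.5) 8.276573181152344
spout tip px 263 197
0.116 [[ 0.543937   -0.16662151  0.116     ]]
0.124 [[ 0.54304286 -0.16824632  0.124     ]]
0.132 [[ 0.54214872 -0.16987113  0.132     ]]
[[ 0.53708593 -0.23139611  0.168     ]]
['IKError', 'job_done', 'tcp_to_grasp']
```

View pics/crop0.png

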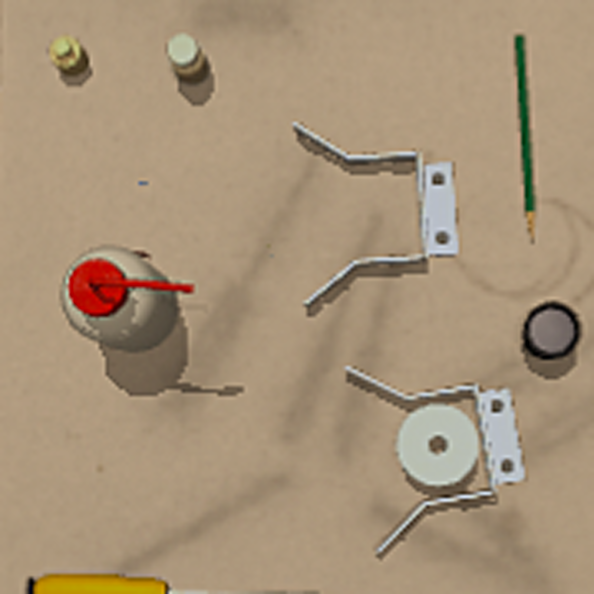

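The crop shows the empty bay clearly: wing tips at (296,125) and (308,308), bends at (347,159) and (356,264), back corners at (418,155) and (428,262). The bottle's spout points right.

```bash
python3 - <<'E'
from h import *
f=imaging.grab_frame("top")
def P(l,z): return onplane(f,[(x/3.3+205-.35,y/3.3+110-.35) for x,y in l],z)[:,:2]
w=P([(296,125),(308,308),(347,159),(356,264),(418,155),(428,260)],.022); print(w.round(4))
mid=(w[0::2]+w[1::2])/2; print(mid.round(4)); print([np.linalg.norm(w[i]-w[i+1]) for i in(0,2,4)])
# similarity fit to model points (wall centre thickness 3mm)
M=np.array([[-50,60],[-50,-60],[-14,34.5],[-14,-34.5],[30,34.5],[30,-34.5]])/1000. # bay +x ~ world -y ; bay +y ~ world +x
def fit(A,B):
    a=A-A.mean(0);b=B-B.mean(0);U,S,V=np.linalg.svd(a.T@b);D=np.diag([1,np.sign(np.linalg.det(U@V))]);Rm=(U@D@V).T
    return Rm,B.mean(0)-Rm@A.mean(0)
Rm,t=fit(M,w); print("origin",t,"dir",Rm[:,0],"res mm",((M@Rm.T+t-w)*1e3).round(1).tolist())
# bottle body check: lowest-right silhouette
print("bystanders", P([(185,95)],0).round(3))
E
```

```text
[[ 0.6615 -0.2788]
 [ 0.5401 -0.2872]
 [ 0.6385 -0.3125]
 [ 0.5689 -0.3185]
 [ 0.641  -0.3592]
 [ 0.5714 -0.3654]]
[[ 0.6008 -0.283 ]
 [ 0.6037 -0.3155]
 [ 0.6062 -0.3623]]
[np.float64(0.12163858296786532), np.float64(0.06986866085076505), np.float64(0.06987831695708978)]
origin [ 0.60442281 -0.33156064] dir [ 0.07346111 -0.99729808] res mm [[-0.9, 1.5], [0.8, 1.1], [-0.7, -2.6], [0.1, -1.7], [-0.0, 0.2], [0.8, 1.4]]
bystanders [[ 0.688 -0.202]]
```

```bash
cat >> h.py <<'E'
def rel(p,head,tilt,s=None):
    s=s or observe(); h,t=np.radians([head,tilt]); u=np.array([np.sin(h),-np.cos(h),0])
    z=u*np.sin(t)-np.array([0,0,np.cos(t)]); y=np.array([-u[1],u[0],0]); T=np.c_[np.cross(y,z),y,z]
    C=R.from_euler('xyz',s["tool_rot"]).as_matrix()
    return (C.T@(np.array(p)-s["position"])).round(4), np.degrees(R.from_matrix(C.T@T).as_rotvec()).round(2)
E
python3 - <<'E'
from h import *
print(rel((.38,-.30,.33),15,0)); print(rel((.50,-.06,.30),15,20))
E
```

```text
(array([ 0.2513, -0.2111, -0.0989]), array([-4.000e-02, -3.000e-02, -8.456e+01]))
(array([ 0.4476, -0.394 , -0.0688]), array([-14.78, -16.25, -83.63]))
```

>>> send_rows:
  plan: "0 0 -0.04 0 0 0 0.035; 0.25 -0.21 -0.10 0 0 -65 0.035; 0.25 -0.21 -0.10 0 0 -65 0.035; 0.25 -0.21 -0.10 0 0 -65 0.035; 0.25 -0.21 -0.10 0 0 -65 0.035; 0.25 -0.21 -0.10 0 0 -65 0.035; 0.25 -0.21 -0.10 0 0 -65 0.035; 0.25 -0.21 -0.10 0 0 -65 0.035; 0.25 -0.21 -0.10 0 0 -65 0.035; 0.25 -0.21 -0.10 0 0 -65 0.035"

```text
clock: 1.03
position: [0.3832, -0.2954, 0.333]
tool_rot: [3.139, -0.0, 1.496]
force: [0.3, 0.5, 0.7]
grip_width: 0.0351
finger_force: 0.0
```

```bash
python3 - <<'E'
from h import *
s=observe();print(s["position"],s["tool_rot"],s["qpos"].round(2),s["force"],s["grip_width"],s["qd"].round(2))
print(rel((.38,-.30,.33),15,0)); print(rel((.50,-.06,.30),15,20))
E
```

```text
[ 0.3831641  -0.29535518  0.33304818] [ 3.13857643e+00 -3.07260679e-04  1.49595669e+00] [ 0.87  0.21 -0.39  1.81  0.09  1.14  0.37] [0.33590758 0.54547197 0.67482999] 0.03508418134131599 [ 0.23  0.05 -0.11 -0.01  0.07 -0.01  1.57]
(array([-0.0049, -0.0028,  0.003 ]), array([ 1.700e-01,  1.000e-02, -1.929e+01]))
(array([0.2434, 0.0988, 0.0334]), array([ -3.19, -19.8 , -19.12]))
```

>>> send_rows:
  plan: "0.24 0.10 0.03 -3 -20 -19 0.035; 0.24 0.10 0.03 -3 -20 -19 0.035; 0.24 0.10 0.03 -3 -20 -19 0.035; 0.24 0.10 0.03 -3 -20 -19 0.035; 0.24 0.10 0.03 -3 -20 -19 0.035; 0.24 0.10 0.03 -3 -20 -19 0.035; 0.24 0.10 0.03 -3 -20 -19 0.035; 0.24 0.10 0.03 -3 -20 -19 0.035; 0.24 0.10 0.03 -3 -20 -19 0.035"

```text
clock: 1.78
position: [0.5001, -0.071, 0.3009]
tool_rot: [-3.134, 0.351, 1.82]
force: [-0.3, -0.4, -0.4]
grip_width: 0.0349
finger_force: 0.0
```

```bash
python3 - <<'E'
from h import *
s=observe();print(s["position"],s["tool_rot"],s["qpos"].round(2),s["force"],s["grip_width"],s["qd"].round(2))
print(rel((.515,-.07,.15),15,40)); print(rel((.524,-.096,.032),15,40))
E
```

```text
[ 0.50012606 -0.07096876  0.30087252] [-3.13373691  0.35081602  1.81972357] [ 0.3   0.27 -0.61  1.89  0.57  1.12 -0.33] [-0.28597367 -0.41792453 -0.43206419] 0.03489217929467131 [ 0.03 -0.02  0.02  0.01 -0.   -0.    0.01]
(array([0.0493, 0.0158, 0.1425]), array([ -0.82, -19.9 ,  -0.56]))
(array([0.0641, 0.019 , 0.2627]), array([ -0.82, -19.9 ,  -0.56]))
```

>>> send_rows:
  plan: "0.05 0.016 0.142 -1 -20 -0.5 0.035; 0.05 0.016 0.142 -1 -20 -0.5 0.035; 0.05 0.016 0.142 -1 -20 -0.5 0.035; 0.05 0.016 0.142 -1 -20 -0.5 0.035; 0.05 0.016 0.142 -1 -20 -0.5 0.035; 0.05 0.016 0.142 -1 -20 -0.5 0.035"

```text
clock: 2.28
position: [0.5135, -0.0702, 0.1472]
tool_rot: [-3.138, 0.7, 1.835]
force: [-0.2, 0.0, 0.4]
grip_width: 0.0349
finger_force: 0.0
```

```bash
python3 - <<'E'
from h import *
s=observe();print(s["position"],s["tool_rot"],s["qpos"].round(2),s["force"])
f=imaging.grab_frame("wrist"); save(f,"w1")
print(rel((.524,-.096,.032),15,40))
E
```

```text
[ 0.51351365 -0.07019938  0.14724666] [-3.13849866  0.70003004  1.83460088] [-0.04  0.59 -0.48  2.08  1.12  1.12 -1.05] [-0.18933042  0.03048285  0.40909094]
(array([0.0551, 0.0027, 0.1075]), array([-0.02,  0.11, -0.08]))
```

View pics/w1.png

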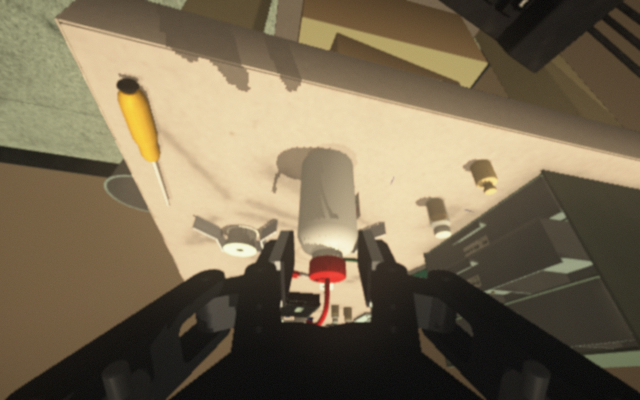

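The wrist view has the bottle centred between the fingers, its body at columns 300–356 and near foot edge at about (327,150). I'll check the foot position and how high the camera sits before descending.

```bash
python3 - <<'E'
from h import *
s=observe(); f=imaging.grab_frame("wrist"); T=np.array(f["tool_from_camera"]); print(T.round(3))
C=R.from_euler('xyz',s["tool_rot"]).as_matrix(); f["orientation"]=C@T[:3,:3]; f["eye"]=s["position"]+C@T[:3,3]; print("cam",f["eye"])
print(onplane(f,[(327,150),(301,175),(355,175)],0).round(4))
E
```

```text
[[ 0.    -0.963 -0.269  0.068]
 [ 1.     0.    -0.    -0.001]
 [ 0.    -0.269  0.963 -0.143]
 [ 0.     0.     0.     1.   ]]
cam [0.47658061 0.06797833 0.21528802]
[[ 0.5362 -0.1496  0.    ]
 [ 0.5167 -0.2004  0.    ]
 [ 0.5811 -0.1833  0.    ]]
```

>>> send_rows:
  plan: "0.018 0.001 0.036 0 0 0 0.035; 0.036 0.002 0.072 0 0 0 0.035; 0.055 0.003 0.107 0 0 0 0.035; 0.055 0.003 0.107 0 0 0 0.035; 0.055 0.003 0.107 0 0 0 0.035; 0.055 0.003 0.107 0 0 0 0.035"

```text
clock: 2.88
position: [0.5266, -0.0948, 0.0365]
tool_rot: [3.132, 0.701, 1.824]
force: [0.2, 0.2, -0.8]
grip_width: 0.035
finger_force: 0.0
```

```bash
python3 - <<'E'
from h import *
s=observe();print(s["position"],s["tool_rot"],s["qpos"].round(2),s["force"])
print(rel((.524,-.096,.032),15,40)); print(rel((.535,-.1372,.032),15,40))
f=imaging.grab_frame("scene"); save(f,"s1")
im=cv2.imread("pics/s1.png")[130:330,120:420]; cv2.imwrite("pics/s1c.png",cv2.resize(im,None,fx=2.5,fy=2.5))
E
```

```text
[ 0.52664478 -0.09481479  0.03648784] [3.13179004 0.70080904 1.82445469] [-0.05  0.81 -0.4   2.09  1.34  1.03 -1.27] [ 0.23098022  0.1661131  -0.78325511]
(array([ 0.0025, -0.0029,  0.0037]), array([ 0.26,  0.16, -0.36]))
(array([-0.0301, -0.0029,  0.0312]), array([ 0.26,  0.16, -0.36]))
```

View pics/s1c.png

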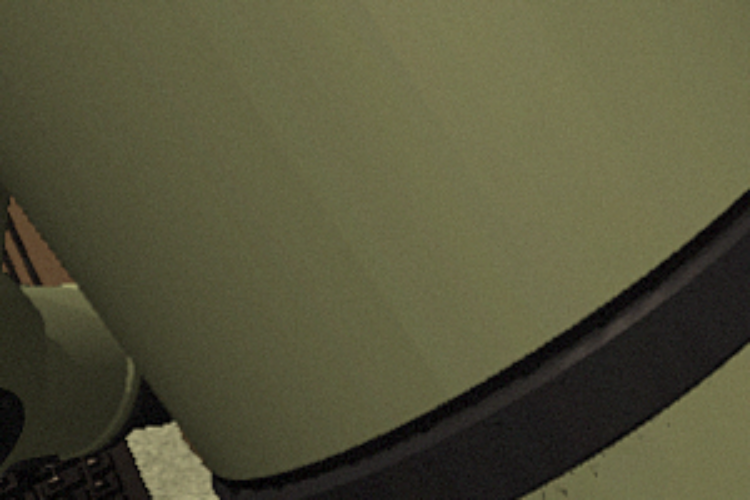

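The arm blocks the scene camera here, so I'll rely on force and the top camera. Next I approach to contact.

>>> send_rows:
  plan: "-0.005 -0.003 0.008 0.2 0 -0.3 0.035; -0.010 -0.003 0.013 0.2 0 -0.3 0.035; -0.015 -0.003 0.018 0.2 0 -0.3 0.035; -0.020 -0.003 0.022 0.2 0 -0.3 0.035; -0.024 -0.003 0.026 0.2 0 -0.3 0.035; -0.027 -0.003 0.029 0.2 0 -0.3 0.035; -0.030 -0.003 0.031 0.2 0 -0.3 0.035; -0.030 -0.003 0.031 0.2 0 -0.3 0.035"

```text
clock: 3.6
position: [0.5337, -0.1377, 0.0291]
tool_rot: [-3.139, 0.701, 1.835]
force: [-0.2, 0.3, 0.4]
grip_width: 0.035
finger_force: 0.0
```

```bash
cat >> h.py <<'E'
def cap(name=None):
    f=imaging.grab_frame("top")
    if name: save(f,name)
    hsv=cv2.cvtColor(f["color"],cv2.COLOR_RGB2HSV)
    m=(((hsv[...,0]<8)|(hsv[...,0]>172))&(hsv[...,1]>150)&(hsv[...,2]>100)).astype(np.uint8)
    m[:,:215]=0; m[:,370:]=0; m[:130]=0; m[225:]=0
    o=cv2.morphologyEx(m,cv2.MORPH_OPEN,np.ones((7,7),np.uint8))
    if not o.any(): return None
    c,r=cv2.minEnclosingCircle(np.argwhere(o)[:,::-1].astype(np.float32))
    return onplane(f,[c],.128)[0][:2].round(4),round(r,1),c
def st(): 
    s=observe();print(s["position"].round(4),s["tool_rot"].round(3),s["qpos"].round(2),s["force"].round(1),s["clock"])
E
python3 - <<'E'
from h import *
st(); print(cap("t1"))
print(rel((.535,-.1372,.032),15,40)); print(rel((.5902,-.223,.032),15,40))
E
```

```text
[ 0.5337 -0.1377  0.0291] [-3.139  0.701  1.835] [ 0.02  0.82 -0.36  2.09  1.41  0.98 -1.24] [-0.2  0.3  0.4] 3.6
(array([ 0.5426, -0.1691]), 8.3, (233.5, 196.5))
(array([-0.0022,  0.0013, -0.002 ]), array([-0.06,  0.12,  0.1 ]))
(array([-0.0766,  0.0323,  0.0605]), array([-0.06,  0.12,  0.1 ]))
```

View pics/t1.png

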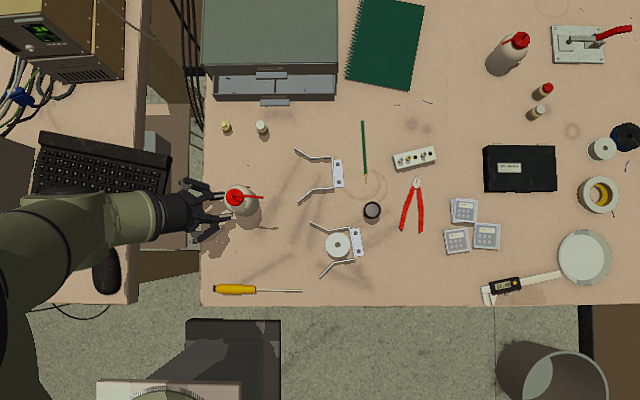

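The fingers straddle the near side of the bottle (tips at about (222,195) and (222,215)) without touching it yet, and the cap is still at (233,196). I'll push slowly on the diagonal.

>>> send_rows:
  plan: "-0.005 0.001 0.003 0 0 0 0.035; -0.009 0.002 0.006 0 0 0 0.035; -0.013 0.004 0.009 0 0 0 0.035; -0.017 0.006 0.012 0 0 0 0.035; -0.021 0.008 0.015 0 0 0 0.035; -0.025 0.010 0.018 0 0 0 0.035; -0.029 0.012 0.021 0 0 0 0.035; -0.033 0.014 0.024 0 0 0 0.035; -0.037 0.016 0.027 0 0 0 0.035; -0.037 0.016 0.027 0 0 0 0.035"

```text
clock: 4.48
position: [0.5615, -0.1781, 0.0324]
tool_rot: [-3.14, 0.701, 1.834]
force: [-0.4, 0.2, -0.0]
grip_width: 0.0349
finger_force: 0.3
```

```bash
python3 - <<'E'
from h import *
st(); print(cap("t2"))
print(rel((.5902,-.223,.034),15,40))
E
```

```text
[ 0.5615 -0.1781  0.0324] [-3.14   0.701  1.834] [ 0.08  0.82 -0.33  2.03  1.43  0.95 -1.14] [-0.4  0.2 -0. ] 4.4833
(array([ 0.5735, -0.2111]), 8.3, (255.5, 180.5))
(array([-0.0405,  0.0162,  0.0319]), array([-0.06,  0.14,  0.07]))
```

The bottle moved as planned and is seated in the fingers. Next leg is to the mouth centre, then straight in.

```bash
python3 - <<'E'
from h import *
print(rel((.587,-.2287,.034),15,40)); print(rel((.592,-.2985,.034),15,40))
E
```

```text
(array([-0.0441,  0.0116,  0.0349]), array([-0.06,  0.14,  0.07]))
(array([-0.0966, -0.0016,  0.0792]), array([-0.06,  0.14,  0.07]))
```

>>> send_rows:
  plan: "-0.004 0.001 0.003 0 0 0 0.035; -0.009 0.003 0.007 0 0 0 0.035; -0.014 0.004 0.011 0 0 0 0.035; -0.019 0.006 0.015 0 0 0 0.035; -0.024 0.008 0.019 0 0 0 0.035; -0.029 0.009 0.023 0 0 0 0.035; -0.034 0.010 0.027 0 0 0 0.035; -0.039 0.011 0.031 0 0 0 0.035; -0.044 0.012 0.035 0 0 0 0.035; -0.044 0.012 0.035 0 0 0 0.035"

```text
clock: 5.37
position: [0.5874, -0.2297, 0.034]
tool_rot: [-3.139, 0.701, 1.834]
force: [0.4, -0.3, -0.1]
grip_width: 0.0351
finger_force: 0.2
```

```bash
python3 - <<'E'
from h import *
st(); print(cap("t3"))
print(rel((.592,-.2985,.034),15,40))
E
```

```text
[ 0.5874 -0.2297  0.034 ] [-3.139  0.701  1.834] [ 0.15  0.83 -0.3   1.96  1.45  0.91 -1.05] [ 0.4 -0.3 -0.1] 5.3667
(array([ 0.5908, -0.2621]), 7.4, (282.0, 171.5))
(array([-0.0524, -0.0133,  0.044 ]), array([-0.08,  0.15,  0.07]))
```

```bash
python3 - <<'E'
import cv2
im=cv2.imread("pics/t3.png")[120:260,200:380]; cv2.imwrite("pics/t3c.png",cv2.resize(im,None,fx=4,fy=4,interpolation=cv2.INTER_CUBIC))
E
```

```text
(no output)
```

View pics/t3c.png

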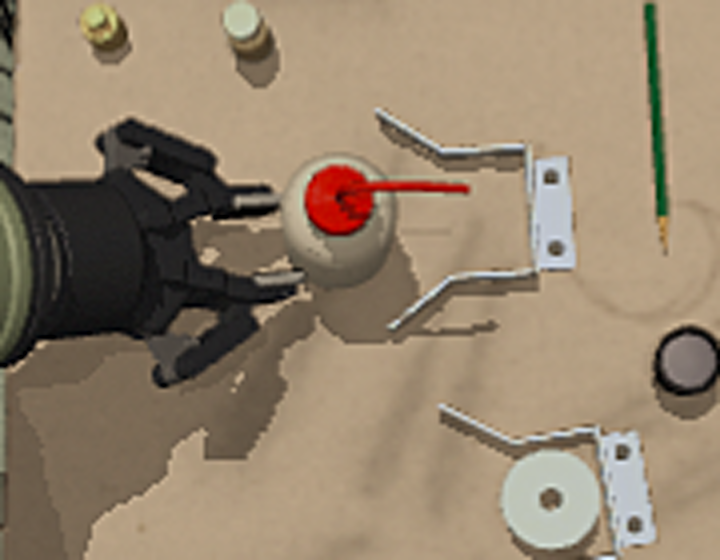

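The bottle is upright in the bay mouth (cap centre at crop (340,201)), and both fingertips are clear of the wings. Pushing straight in.

```bash
python3 - <<'E'
from h import *
print(rel((.597,-.290,.034),15,40))
E
```

```text
(array([-0.0471, -0.0063,  0.0396]), array([-0.08,  0.15,  0.07]))
```

>>> send_rows:
  plan: "-0.005 0.000 0.004 0 0 0 0.035; -0.010 -0.001 0.008 0 0 0 0.035; -0.015 -0.001 0.012 0 0 0 0.035; -0.020 -0.002 0.017 0 0 0 0.035; -0.025 -0.003 0.021 0 0 0 0.035; -0.030 -0.004 0.025 0 0 0 0.035; -0.035 -0.005 0.029 0 0 0 0.035; -0.040 -0.005 0.033 0 0 0 0.035; -0.044 -0.006 0.037 0 0 0 0.035; -0.047 -0.006 0.0395 0 0 0 0.035"

```text
clock: 6.25
position: [0.5973, -0.2898, 0.0339]
tool_rot: [-3.139, 0.701, 1.835]
force: [-0.4, 1.8, 1.1]
grip_width: 0.0348
finger_force: 1.1
```

```bash
python3 - <<'E'
from h import *
st(); print(cap("t4"))
print(rel((.597,-.290,.034),15,40))
print(rel((.598,-.305,.034),15,40))
E
```

```text
[ 0.5973 -0.2898  0.0339] [-3.139  0.701  1.835] [ 0.24  0.84 -0.26  1.92  1.5   0.85 -0.97] [-0.4  1.8  1.1] 6.25
(array([ 0.6013, -0.3217]), 7.8, (313.0, 166.0))
(array([ 0.0004, -0.0002, -0.0003]), array([-0.09,  0.16,  0.07]))
(array([-0.0109, -0.0031,  0.0092]), array([-0.09,  0.16,  0.07]))
```

>>> send_rows:
  plan: "-0.0015 -0.0003 0.0012 0 0 0 0.035; -0.003 -0.0006 0.0024 0 0 0 0.035; -0.0045 -0.0009 0.0037 0 0 0 0.035; -0.006 -0.0012 0.005 0 0 0 0.035"

```text
clock: 6.63
position: [0.5984, -0.2966, 0.0339]
tool_rot: [-3.139, 0.7, 1.836]
force: [-0.3, 2.1, 1.4]
grip_width: 0.0353
finger_force: 1.2
```

```bash
python3 - <<'E'
from h import *
st(); print(cap("t5"))
E
```

```text
[ 0.5984 -0.2966  0.0339] [-3.139  0.7    1.836] [ 0.25  0.84 -0.26  1.92  1.5   0.84 -0.96] [-0.3  2.1  1.4] 6.6333
(array([ 0.6022, -0.3285]), 7.8, (316.5, 165.5))
```

Force is still only sliding friction (about 2 N). Continuing in small steps.

>>> send_rows:
  plan: "-0.001 -0.0002 0.0008 0 0 0 0.035; -0.002 -0.0004 0.0016 0 0 0 0.035; -0.003 -0.0006 0.0025 0 0 0 0.035"

```text
clock: 6.93
position: [0.5988, -0.3007, 0.0339]
tool_rot: [-3.139, 0.7, 1.835]
force: [-0.0, 2.1, 0.8]
grip_width: 0.0347
finger_force: 1.2
```

```bash
python3 - <<'E'
from h import *
st(); print(cap("t6"))
E
```

```text
[ 0.5988 -0.3007  0.0339] [-3.139  0.7    1.835] [ 0.25  0.84 -0.25  1.91  1.51  0.84 -0.96] [-0.   2.1  0.8] 6.9333
(array([ 0.6032, -0.3333]), 7.8, (319.0, 165.0))
```

>>> send_rows:
  plan: "-0.001 -0.0002 0.0008 0 0 0 0.035; -0.002 -0.0004 0.0016 0 0 0 0.035; -0.003 -0.0006 0.0025 0 0 0 0.035"

```text
clock: 7.23
position: [0.5992, -0.3045, 0.034]
tool_rot: [-3.139, 0.7, 1.835]
force: [-0.7, 7.5, 5.0]
grip_width: 0.035
finger_force: 3.8
```

```bash
python3 - <<'E'
from h import *
st(); print(cap("t7"))
E
```

```text
[ 0.5992 -0.3045  0.034 ] [-3.139  0.7    1.835] [ 0.26  0.84 -0.25  1.91  1.51  0.83 -0.95] [-0.7  7.5  5. ] 7.2333
(array([ 0.6022, -0.3362]), 7.8, (320.5, 165.5))
```

Force rose to 7.5 N, so the back wall is reached. I'll give it one more small nudge and check that it stalls.

>>> send_rows:
  plan: "-0.0007 -0.0001 0.0006 0 0 0 0.035; -0.0007 -0.0001 0.0006 0 0 0 0.035"

```text
clock: 7.45
position: [0.5995, -0.3046, 0.0338]
tool_rot: [-3.14, 0.699, 1.836]
force: [-2.6, 9.2, 4.9]
grip_width: 0.0352
finger_force: 4.6
```

```bash
python3 - <<'E'
from h import *
st(); print(cap("t8"))
E
```

```text
[ 0.5995 -0.3046  0.0338] [-3.14   0.699  1.836] [ 0.26  0.84 -0.25  1.91  1.51  0.83 -0.95] [-2.6  9.2  4.9] 7.45
(array([ 0.6061, -0.3314]), 4.6, (318.0, 163.5))
```

The bottle is home: the commanded motion stalls at about 9 N. Backing straight off, slowly at first.

>>> send_rows:
  plan: "0.001 0 -0.001 0 0 0 0.035; 0.003 0 -0.0025 0 0 0 0.035; 0.006 0 -0.005 0 0 0 0.035; 0.012 0 -0.010 0 0 0 0.035; 0.022 0 -0.018 0 0 0 0.035; 0.035 0 -0.030 0 0 0 0.035; 0.050 0 -0.045 0 0 0 0.035; 0.065 0 -0.065 0 0 0 0.035; 0.075 0 -0.090 0 0 0 0.035; 0.080 0 -0.110 0 0 0 0.035"

```text
clock: 8.33
position: [0.564, -0.1741, 0.0665]
tool_rot: [-3.138, 0.699, 1.839]
force: [-0.8, -0.0, 0.4]
grip_width: 0.0348
finger_force: 0.0
```

```bash
python3 - <<'E'
from h import *
st(); print(cap("t9"))
f=imaging.grab_frame("wrist"); save(f,"w9")
a=cv2.imread("pics/t9.png")[120:260,200:380]; b=cv2.imread("pics/w9.png")
a=cv2.resize(a,(514,400),interpolation=cv2.INTER_CUBIC); b=cv2.resize(b,(280,175))
c=np.zeros((400,794,3),np.uint8); c[:,:514]=a; c[:175,514:]=b; cv2.imwrite("pics/end.png",c)
E
```

```text
[ 0.564  -0.1741  0.0665] [-3.138  0.699  1.839] [ 0.09  0.76 -0.35  2.02  1.36  0.96 -1.06] [-0.8 -0.   0.4] 8.3333
(array([ 0.6032, -0.3246]), 7.4, (314.5, 165.0))
```

View pics/end.png

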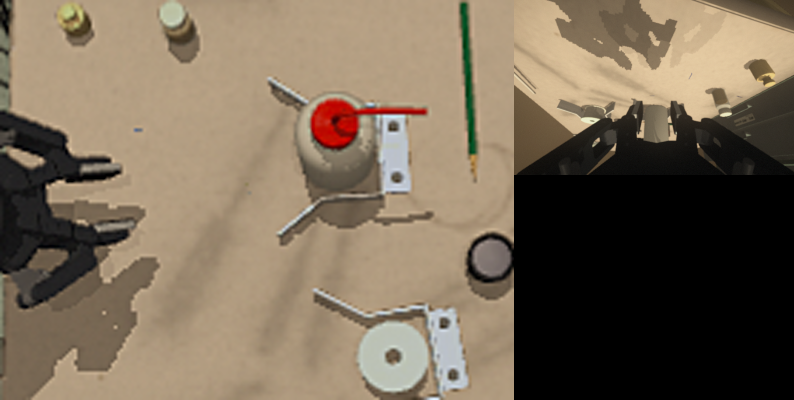

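The bottle stands upright between the bay's side walls (cap at crop (335,124)) with its body against the back wall; the spool, vial and the rest look unmoved. My cap detector is noisy, so I'll compare the before and after frames more robustly.

```bash
python3 - <<'E'
from h import *
f=imaging.grab_frame("top"); save(f,"t10")
def c(n):
    im=cv2.imread(f"pics/{n}.png"); hsv=cv2.cvtColor(im,cv2.COLOR_BGR2HSV)
    m=(((hsv[...,0]<8)|(hsv[...,0]>172))&(hsv[...,1]>120)&(hsv[...,2]>70)).astype(np.uint8)
    m[:,:215]=0; m[:,370:]=0; m[:130]=0; m[225:]=0
    m=cv2.morphologyEx(m,cv2.MORPH_CLOSE,np.ones((3,3),np.uint8)); o=cv2.morphologyEx(m,cv2.MORPH_OPEN,cv2.getStructuringElement(cv2.MORPH_ELLIPSE,(7,7)))
    mo=cv2.moments(o,True); p=(mo['m10']/mo['m00'],mo['m01']/mo['m00']); return np.round(p,2),mo['m00'],onplane(f,[p],.128)[0][:2].round(4)
for n in("t1","t5","t6","t7","t8","t9","t10"): print(n,*c(n))
a,b=[cv2.imread(f"pics/{n}.png").astype(int) for n in("top0","t10")]
d=(abs(a-b).max(2)>40).astype(np.uint8); n,_,S,C=cv2.connectedComponentsWithStats(cv2.morphologyEx(d,cv2.MORPH_OPEN,np.ones((2,2),np.uint8)))
print([(S[i,:5].tolist()) for i in range(1,n) if S[i,4]>15 and S[i,0]>200])
E
```

```text
t1 [234.13 196.66] 238.0 [ 0.5423 -0.1703]
t5 [318.03 163.94] 239.0 [ 0.6053 -0.3314]
t6 [320.03 163.65] 240.0 [ 0.6058 -0.3353]
t7 [322.05 163.5 ] 236.0 [ 0.6061 -0.3391]
t8 [322.11 163.37] 241.0 [ 0.6064 -0.3393]
t9 [316.91 162.62] 232.0 [ 0.6079 -0.3292]
t10 [316.94 162.63] 231.0 [ 0.6078 -0.3293]
[[307, 156, 44, 19, 348], [305, 171, 30, 21, 364], [313, 194, 39, 7, 146], [272, 228, 8, 3, 20], [201, 281, 15, 26, 235], [522, 375, 23, 25, 351], [481, 391, 31, 9, 160], [446, 395, 9, 5, 28]]
```

```bash
python3 - <<'E'
from h import *
f=imaging.grab_frame("top")
tc={"t2":-.1781,"t3":-.2297,"t4":-.2898,"t5":-.2966,"t6":-.3007,"t7":-.3045,"t8":-.3046}
for n,t in tc.items():
    im=cv2.imread(f"pics/{n}.png"); hsv=cv2.cvtColor(im,cv2.COLOR_BGR2HSV)
    m=(((hsv[...,0]<8)|(hsv[...,0]>172))&(hsv[...,1]>120)&(hsv[...,2]>70)).astype(np.uint8)
    m[:,:215]=0; m[:,370:]=0; m[:130]=0; m[225:]=0
    m=cv2.morphologyEx(m,cv2.MORPH_CLOSE,np.ones((3,3),np.uint8)); o=cv2.morphologyEx(m,cv2.MORPH_OPEN,cv2.getStructuringElement(cv2.MORPH_ELLIPSE,(7,7)))
    mo=cv2.moments(o,True); p=(mo['m10']/mo['m00'],mo['m01']/mo['m00']); w=onplane(f,[p],.128)[0][:2]
    print(n,w.round(4),round((t-w[1])*1e3,1))
g=cv2.cvtColor(cv2.imread("pics/t10.png"),cv2.COLOR_BGR2GRAY)
im=cv2.imread("pics/t10.png")[145:215,290:350]; cv2.imwrite("pics/t10c.png",cv2.resize(im,None,fx=8,fy=8,interpolation=cv2.INTER_CUBIC))
E
```

```text
t2 [ 0.5717 -0.2116] 33.5
t3 [ 0.5945 -0.2662] 36.5
t4 [ 0.6044 -0.3244] 34.6
t5 [ 0.6053 -0.3314] 34.8
t6 [ 0.6058 -0.3353] 34.6
t7 [ 0.6061 -0.3391] 34.6
t8 [ 0.6064 -0.3393] 34.7
```

View pics/t10c.png

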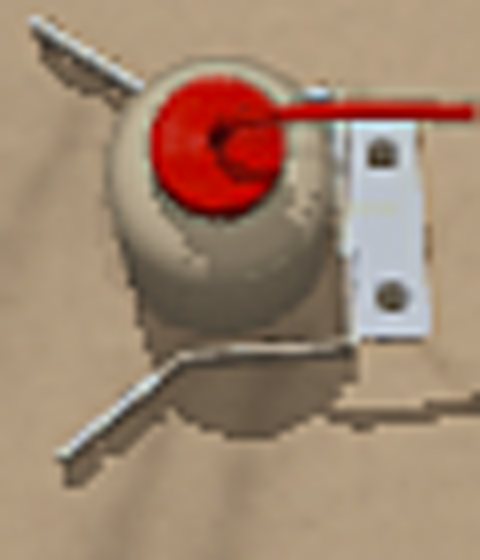

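There is a visible gap of about 2 px between the body (column 330) and the back wall (column 345), so the bottle came back slightly on release. I'll compare edge profiles across the frames.

```bash
python3 - <<'E'
import cv2
for r in (174,178):
  for n in("top0","t4","t6","t8","t10"):
    im=cv2.imread(f"pics/{n}.png"); print(r,n,cv2.cvtColor(im,cv2.COLOR_BGR2GRAY)[r,322:342].tolist())
E
```

```text
174 top0 [151, 153, 153, 154, 155, 155, 154, 155, 158, 144, 119, 196, 192, 189, 189, 189, 190, 190, 190, 192]
174 t4 [120, 117, 113, 120, 110, 154, 168, 165, 168, 153, 128, 207, 202, 200, 200, 200, 200, 200, 200, 203]
174 t6 [132, 131, 129, 126, 123, 122, 119, 112, 104, 94, 91, 172, 208, 202, 201, 201, 201, 201, 202, 204]
174 t8 [133, 134, 132, 131, 127, 125, 123, 121, 119, 109, 94, 122, 190, 207, 203, 202, 201, 201, 202, 205]
174 t10 [118, 117, 117, 114, 108, 104, 112, 91, 79, 75, 132, 202, 195, 193, 192, 192, 192, 193, 193, 195]
178 top0 [151, 151, 151, 153, 153, 155, 157, 157, 160, 147, 130, 193, 169, 192, 190, 190, 192, 192, 191, 192]
178 t4 [99, 91, 86, 95, 104, 126, 177, 171, 170, 156, 140, 204, 180, 203, 200, 201, 202, 201, 201, 203]
178 t6 [118, 114, 112, 108, 103, 96, 92, 96, 115, 104, 101, 165, 187, 206, 202, 202, 203, 203, 202, 203]
178 t8 [118, 117, 114, 113, 109, 105, 100, 92, 92, 98, 105, 155, 161, 212, 205, 203, 203, 204, 203, 204]
178 t10 [99, 99, 101, 90, 87, 83, 80, 77, 89, 98, 93, 155, 178, 197, 194, 194, 194, 194, 194, 195]
```

The push at about 40 mm height tipped the bottle slightly over the 22 mm back wall, and it rocked back about 5 mm on release. I'll re-push lower, with contact near fence height, narrower fingers aligned with the bay, and less force.

```bash
python3 - <<'E'
from h import *
st(); print(rel((.601,-.262,.055),4.2,40)); print(rel((.601,-.262,.015),4.2,40))
E
```

```text
[ 0.5651 -0.1767  0.0668] [-3.14   0.7    1.837] [ 0.09  0.76 -0.35  2.02  1.36  0.96 -1.06] [-0.3 -0.7  0.6] 8.5333
(array([-0.0625,  0.0124,  0.0681]), array([7.  , 0.14, 8.44]))
(array([-0.0367,  0.0125,  0.0987]), array([7.  , 0.14, 8.44]))
```

>>> send_rows:
  plan: "-0.016 0.003 0.017 2 0 2 0.02; -0.031 0.006 0.034 4 0 4 0.02; -0.047 0.009 0.051 6 0 6 0.02; -0.062 0.012 0.068 7 0 8.4 0.02; -0.062 0.012 0.068 7 0 8.4 0.02; -0.062 0.012 0.068 7 0 8.4 0.02; -0.053 0.012 0.078 7 0 8.4 0.02; -0.045 0.012 0.088 7 0 8.4 0.02; -0.038 0.012 0.097 7 0 8.4 0.02; -0.038 0.012 0.097 7 0 8.4 0.02"

```text
clock: 9.37
position: [0.599, -0.2626, 0.0137]
tool_rot: [-3.136, 0.7, 1.648]
force: [-1.7, -0.6, -1.0]
grip_width: 0.0201
finger_force: 0.0
```

```bash
python3 - <<'E'
from h import *
st(); print(cap("t11")); print(rel((.6025,-.287,.014),4.2,40)); print(rel((.603,-.295,.014),4.2,40))
E
```

```text
[ 0.599  -0.2626  0.0137] [-3.136  0.7    1.648] [ 0.18  0.91 -0.27  1.82  1.31  0.96 -1.01] [-1.7 -0.6 -1. ] 9.3667
(array([ 0.6032, -0.3246]), 7.4, (314.5, 165.0))
(array([-0.018 ,  0.0013,  0.0165]), array([-0.17,  0.11,  0.11]))
(array([-0.0242,  0.0013,  0.0216]), array([-0.17,  0.11,  0.11]))
```

>>> send_rows:
  plan: "-0.004 0 0.004 0 0 0 0.02; -0.008 0.001 0.008 0 0 0 0.02; -0.012 0.001 0.012 0 0 0 0.02; -0.016 0.001 0.0145 0 0 0 0.02; -0.019 0.001 0.017 0 0 0 0.02; -0.021 0.001 0.0185 0 0 0 0.02; -0.021 0.001 0.0185 0 0 0 0.02"

```text
clock: 10.0
position: [0.6032, -0.292, 0.0165]
tool_rot: [-3.141, 0.701, 1.642]
force: [-0.2, -0.5, -0.1]
grip_width: 0.0199
finger_force: 0.0
```

```bash
cat >> h.py <<'E'
def cap2(n):
    f=imaging.grab_frame("top"); save(f,n); hsv=cv2.cvtColor(f["color"],cv2.COLOR_RGB2HSV)
    m=(((hsv[...,0]<8)|(hsv[...,0]>172))&(hsv[...,1]>120)&(hsv[...,2]>70)).astype(np.uint8)
    m[:,:215]=0; m[:,370:]=0; m[:130]=0; m[225:]=0
    m=cv2.morphologyEx(m,cv2.MORPH_CLOSE,np.ones((3,3),np.uint8)); o=cv2.morphologyEx(m,cv2.MORPH_OPEN,cv2.getStructuringElement(cv2.MORPH_ELLIPSE,(7,7)))
    mo=cv2.moments(o,True); p=(mo['m10']/mo['m00'],mo['m01']/mo['m00'])
    g=cv2.cvtColor(f["color"],cv2.COLOR_RGB2GRAY)[174,322:336].tolist()
    return onplane(f,[p],.128)[0][:2].round(4),g
E
python3 - <<'E'
from h import *
st(); print(cap2("t12"))
E
```

```text
[ 0.6032 -0.292   0.0165] [-3.141  0.701  1.642] [ 0.22  0.91 -0.26  1.8   1.33  0.94 -0.97] [-0.2 -0.5 -0.1] 10.0
(array([ 0.6075, -0.3292]), [127, 125, 124, 121, 114, 112, 117, 98, 85, 81, 140, 211, 203, 201])
```

>>> send_rows:
  plan: "0.0003 0 0.0018 0 0 0 0.02; -0.0004 0 0.0029 0 0 0 0.02; -0.0011 0 0.0035 0 0 0 0.02; -0.0018 0 0.0041 0 0 0 0.02; -0.0018 0 0.0041 0 0 0 0.02"

```text
clock: 10.47
position: [0.6037, -0.2951, 0.0142]
tool_rot: [-3.141, 0.7, 1.643]
force: [0.9, 1.0, -0.3]
grip_width: 0.0199
finger_force: 0.4
```

```bash
python3 - <<'E'
from h import *
st(); print(cap2("t13"))
E
```

```text
[ 0.6037 -0.2951  0.0142] [-3.141  0.7    1.643] [ 0.22  0.91 -0.26  1.8   1.33  0.93 -0.97] [ 0.9  1.  -0.3] 10.4667
(array([ 0.6073, -0.3297]), [126, 126, 123, 122, 117, 116, 127, 105, 89, 86, 144, 212, 205, 202])
```

Contact made (diff 34.6 mm). Advancing in 1 mm steps.

>>> send_rows:
  plan: "-0.0008 0 0.0006 0 0 0 0.02; -0.0015 0 0.0013 0 0 0 0.02; -0.0023 0 0.0019 0 0 0 0.02; -0.0023 0 0.0019 0 0 0 0.02"

```text
clock: 10.85
position: [0.6043, -0.2968, 0.014]
tool_rot: [-3.141, 0.699, 1.644]
force: [-0.2, 8.1, 1.7]
grip_width: 0.0201
finger_force: 3.9
```

```bash
python3 - <<'E'
from h import *
st(); print(cap2("t14"))
E
```

```text
[ 0.6043 -0.2968  0.014 ] [-3.141  0.699  1.644] [ 0.22  0.91 -0.26  1.8   1.33  0.93 -0.97] [-0.2  8.1  1.7] 10.85
(array([ 0.6077, -0.3309]), [128, 126, 125, 124, 120, 120, 133, 113, 93, 74, 133, 216, 206, 202])
```

A firm stop at 8 N with no lean; the cap is at y = -0.331, matching the bay origin. Backing off gently.

>>> send_rows:
  plan: "0.0008 0 -0.0006 0 0 0 0.02; 0.0015 0 -0.0013 0 0 0 0.02; 0.0023 0 -0.0019 0 0 0 0.02; 0.0035 0 -0.003 0 0 0 0.02; 0.006 0 -0.005 0 0 0 0.02; 0.010 0 -0.009 0 0 0 0.02; 0.016 0 -0.014 0 0 0 0.02; 0.024 0 -0.020 0 0 0 0.02"

```text
clock: 11.57
position: [0.6014, -0.2665, 0.0142]
tool_rot: [-3.141, 0.701, 1.643]
force: [0.5, 1.5, -0.1]
grip_width: 0.0199
finger_force: 0.0
```

```bash
python3 - <<'E'
from h import *
st(); print(cap2("t15"))
E
```

```text
[ 0.6014 -0.2665  0.0142] [-3.141  0.701  1.643] [ 0.18  0.91 -0.27  1.81  1.31  0.96 -1.  ] [ 0.5  1.5 -0.1] 11.5667
(array([ 0.6074, -0.3304]), [124, 124, 122, 121, 118, 117, 130, 108, 91, 72, 129, 213, 203, 199])
```

It stayed home. Clearing the arm away.

>>> send_rows:
  plan: "0.015 0 -0.015 0 0 0 0.02; 0.030 0 -0.035 0 0 0 0.02; 0.045 0 -0.060 0 0 0 0.02; 0.055 0 -0.085 0 0 0 0.02; 0.060 0 -0.110 0 0 0 0.02; 0.060 0 -0.120 0 0 0 0.02; 0.060 0 -0.120 0 0 0 0.02"

```text
clock: 12.2
position: [0.5938, -0.1416, 0.0685]
tool_rot: [3.14, 0.7, 1.644]
force: [0.3, 0.4, -0.2]
grip_width: 0.0197
finger_force: 0.0
```

```bash
python3 - <<'E'
from h import *
st(); print(cap2("t16"))
im=cv2.imread("pics/t16.png")[110:300,195:395]; cv2.imwrite("pics/t16c.png",cv2.resize(im,None,fx=3.1,fy=3.1,interpolation=cv2.INTER_CUBIC))
E
```

```text
[ 0.5938 -0.1416  0.0685] [3.14  0.7   1.644] [ 0.03  0.82 -0.36  1.84  1.15  1.1  -1.03] [ 0.3  0.4 -0.2] 12.2
(array([ 0.6074, -0.3304]), [120, 119, 116, 115, 113, 112, 124, 104, 86, 68, 124, 206, 196, 193])
```

View pics/t16c.png

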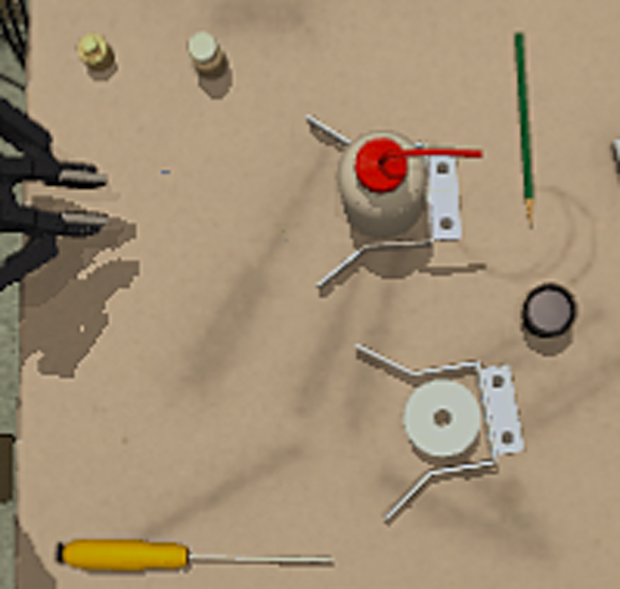

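The bottle stands upright and home in the empty bay (cap at (382,165)), the gripper is clear, and the spool and bystanders haven't moved. Handing in.

```bash
python3 -c "
from workcell import bot
print(bot.job_done())"
```

```text
the job is handed in; nothing more can be done
None
```

The wash bottle is upright against the back wall of the empty bay, and the spool and other items look unmoved. My first push leaned it slightly over the back wall and it rocked back 2 to 5 mm on release, so I re-pushed it lower to a firm stop, released it, and handed the job in.

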